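# Sieve mixed furniture fittings at the packing bench

### The job

Two furniture fittings have been mixed up in the bench sieve. Take the sieve by its handle and shake it from side to side until all four steel barrel nuts have dropped through the slots into the tray below, with both wooden knobs still in the sieve; then lift the handle to tip the knobs off the far end into the open carton. Lower the sieve back onto its carriage without letting it drop, let go, and leave the tape dispenser, the handheld scanner and the parcel where they are.

Things in the scene. Friction and masses are not known exactly. Their poses are not given: they have to be found in the camera images.
- sorter: Bench sorter, fixed: an open steel tray for the nuts, 200 mm (x) by 260 mm (y), walls 40 mm, posts 86 mm high, with two rails above it along y on which the sieve rides. An open carton, 170 by 270 by 85 mm high, stands fixed at its far end, centred at x = +208 mm. Origin at the centre of the tray's underside, on the bench; x points from the handle end to the far (tipping) end.
- slide (a joint): Sideways position of the sieve's carriage along the sorter's y, in m: 0 in the middle, stops at -0.035 and +0.035. It moves with about 1 to 2 N and stays where it is left.
- sieve (a joint): Tipping angle of the sieve (rad) about a hinge along the sorter's y at its far end: 0 is down (bars then slope 4 degrees down to the handle, keeping the knobs there), growing as the handle is lifted, stop at 0.9. It falls back by its own weight (about 0.45 kg). Past about 0.1 the knobs roll to the far end; 0.5 to 0.7, held a second or two, tips them out.
- handle (a point): Middle of the sieve's handle, on the axis of a round rubber-covered bar along the sorter's y: 14 mm diameter, 100 mm free between two side arms; it can turn between the fingers. With the sieve down, 125 mm above the bench and 153 mm from the sorter's origin towards -x; 50 mm free between bar and near wall, whose top is 5 mm above the bar's axis. Axes: x to the far end, y along the bar.
- hinge (a point): Point on the tipping hinge at mid-width, level with the bar tops: 100 mm from the sorter's origin towards +x, 116 mm up; moves with the slide. The handle is 252 mm from it along the sieve, 27 mm above the bars' plane. The sieve is 126 mm wide inside, of lengthwise flat bars (the middle two 18 mm wide) with three 22 mm slots; walls 32 mm high at the sides and handle end, open at the far end.
- nut1: Steel barrel nut: a plain cylinder, 12 mm diameter, 18 mm long, 16 g. One of four alike; at the start it lies on one of the two middle bars of the sieve, its length along the bar, and rolls off sideways when the sieve is shaken. Origin at its centre; x along its length.
- nut2: Steel barrel nut: a plain cylinder, 12 mm diameter, 18 mm long, 16 g. One of four alike; at the start it lies on one of the two middle bars of the sieve, its length along the bar, and rolls off sideways when the sieve is shaken. Origin at its centre; x along its length.
- nut3: Steel barrel nut: a plain cylinder, 12 mm diameter, 18 mm long, 16 g. One of four alike; at the start it lies on one of the two middle bars of the sieve, its length along the bar, and rolls off sideways when the sieve is shaken. Origin at its centre; x along its length.
- nut4: Steel barrel nut: a plain cylinder, 12 mm diameter, 18 mm long, 16 g. One of four alike; at the start it lies on one of the two middle bars of the sieve, its length along the bar, and rolls off sideways when the sieve is shaken. Origin at its centre; x along its length.
- knob1: Turned wooden ball knob, 40 mm diameter, 24 g, one of two alike; at the start it sits in a slot at the sieve's handle end, too big to fall through. Origin at its centre.
- knob2: Turned wooden ball knob, 40 mm diameter, 24 g, one of two alike; at the start it sits in a slot at the sieve's handle end, too big to fall through. Origin at its centre.
- tape: Bystander: desk tape dispenser, 150 by 55 mm, 86 mm high, beside the sorter; leave alone. Origin at the centre of its underside.
- scanner: Bystander: black handheld scanner lying flat, 150 by 70 by 30 mm, beside the sorter; leave alone. Origin at the centre of its underside.
- parcel: Bystander: small closed carton, 120 by 100 by 70 mm high, beside the sorter; leave alone. Origin at the centre of its underside.
There are look-alikes about, which are no part of the job. Leave any black look-alike of the knob2 alone. What is shaped like the knob1 but purple is not meant.

How it is judged:
By the outcome, as a careful person would: the job done as asked, in the order asked, and still so for the second after the job is handed in, with the robot touching nothing.
It also fails if it takes over 45 s, if anything falls off the work surface, if the arm or the gripper's body presses on something with over 40 N, if the wrist force passes 120 N, or if a joint passes its speed limit or range.

### The arm

A 7-joint arm with a two-finger parallel gripper is mounted at the origin on the work surface. World frame = base frame: x ahead of the robot, y to its left, z up, the work surface at z = 0. Lengths are in m, angles in rad, forces in N, time in s.
With the tool pointing down it reaches from about 0.4 to 0.85 m from the base axis. Payload 10.4 kg.
Tool frame: the origin (TCP) lies between the finger pads; the fingertips stand manip.tcp_to_tips ahead of it and the grasp point (between the pads) lies 2 mm behind it (manip.tcp_to_tips is the distance from the TCP to the fingertips, in m); y points along the fingers, z is the direction in which the jaws open and shut, and the axes are right-handed (so a half turn about y gives the same grasp; the last joint's range is limited). The gripper opens to 85 mm and grips with 20 to 120 N. Pads are 22 mm wide; open, the fingers measure 114 mm over their backs; the gripper's body (76 mm by 85 mm) begins 54 mm behind the grasp point. The pads swing forward as they close: fully open they stand 13 mm farther back than shut.
Start: joints at [1.162, 0.332, -0.065, 1.46, 0.022, 1.35, -0.088], TCP at [0.235, -0.579, 0.248] pointing down, gripper open.
Joint ranges: [-2.6, 2.6], [-0.5, 2.12], [-1.47, 1.34], [0.16, 2.42], [-1.27, 4.41], [0.06, 2.06], [-2.6, 2.6]. Speed limits (rad/s): [2.22, 2.22, 2.79, 2.79, 3.14, 3.14, 3.14].

### API

Orientations are given as a unit quaternion [x, y, z, w].
In Python, from workcell import manip gives the robot as it stands. The module is installed in compiled form; this text tells all that it offers.
- The arm moves only by the tool move_arm, never from a script. Its argument "increments" is a list of rows, each an object with "offset": the shift along the tool's x, y, z in m, a list of three; "yaw": the turn about the tool's y in degrees; "jaw": the closure in counts, from 0 (fully open) to 255 (shut). In form: [{"offset": [tx, ty, tz], "yaw": yaw, "jaw": jaw}, ...]. A call has 1 to 10 rows; each row is the pose to reach, as a shift and turn from the pose measured when the call began, along the tool's axes at that moment; what a row does not reach only later rows make up. A row lasts 1/12 s, in which the tool goes at most 41.7 mm and 7.16 degrees, less where a joint would pass 70% of its speed; a pose out of reach is approached as far as the arm can. A call with a gripper value outside its range is refused whole. The fingers move at their own pace and stop on an object; "squeeze" is the grip in N (left out, the last holds). Time passes only in rows, so rows that repeat a pose let the fingers close. It gives the time, the measured TCP pose, the force and the opening at its end, in the units of the state.
- manip.get_obs(): the state, without advancing time (a new reading comes with each control period).
- manip.camera(name): name is "side" or "top"; returns a dict with "pixels" (420x560x3 uint8, red, green, blue), "depth" (420x560 float32, m along the optical axis (not along the pixel's ray), 0 where there is no reading), "intrinsics" (3x3 intrinsics, pixels), "D" ([k1, k2, p1, p2, k3] as OpenCV has them; the pictures are not rectified), "R" (3x3) and "t" (3): a world point X has camera coordinates R X + t. Camera axes: x right, y down, z forward; pixel columns grow to the right and rows downward; lengths in m; the calibration is good to about 2 mm. A picture is of the moment at which its call begins.
- manip.hand_in(): hands the job in, once; it reports no verdict.
Trained networks look in a picture, given as the dict that the camera call returned (one of the last four; its "shot" number tells which), for a name from the list of things; names that differ only in an ending like _2 or _b are one class to them, and where a whole thing is asked for, a point or a joint stands for the part that bears it (a point fixed in the world has none). Each returns a list of dicts, best first, with "confidence" (0 to 1); they miss things now and then, are a little off and sometimes report something else, mostly with a low value. They report only what shows in the picture. A call takes as long as a camera call. They do not tell look-alikes from the thing itself.
- manip.recognise(picture, query): "bbox" ([left, top, right, bottom] in pixels, round what is visible of it).
- manip.spot_point(picture, query): "centre" ([column, row] in pixels: a listed point, or the origin of a listed thing).
The state is a dict: "clock": time; "joint_pos": joint angles; "joint_velocities": joint speeds; "tau": joint torques, N m; "position": TCP position; "ee_rot": TCP orientation; "ft_force": force on the tool from outside, world axes, zero at the start; "torque": the same for the moment, N m; "grip_width": opening from 0.0 (shut) to 1.0 (fully open).
Only numpy, scipy, OpenCV 4.12 (cv2) and the standard library are available. Lean on these libraries where they do the work, as an engineer would, in place of code of your own. Each camera call takes 0.05 s, during which the arm holds its last target. There are 200 camera calls.

## Working session

There is one attempt and no reset: what is moved stays moved. The work goes in short steps, Python scripts to look and compute and a tool call to move; the robot and the scene stay as the last step left them, time stands still between calls to the robot, and variables do not carry over. Pictures are saved under pics/ and viewed, about 8 in all and at most 12, crops included, and the job is handed in when it is done.

Besides the shell and the picture viewer there is one more tool, called after ">>>" as name(argument=value, ...) on one line, values as JSON. move_arm: Moves the arm, as the interface text tells. Its arguments: {"type":"object","properties":{"increments":{"type":"array","items":{"type":"object","properties":{"offset":{"type":"array","items":{"type":"number"}},"yaw":{"type":"number"},"jaw":{"type":"number"}}}},"squeeze":{"type":"number"}},"required":["increments"]}

```bash
mkdir -p pics; cat > h.py <<'E'
import numpy as np, cv2
from workcell import manip
from scipy.spatial.transform import Rotation as Rn
def pt(c,uv,z=None,dz=None):
    u,v=uv; K=c["intrinsics"]; n=cv2.undistortPoints(np.array([[[u,v]]],float),K,np.array(c["D"]))[0,0]
    ray=c["R"].T@np.array([n[0],n[1],1]); o=-c["R"].T@c["t"]
    if z is not None: return o+ray*(z-o[2])/ray[2]
    d=c["depth"][int(round(v)),int(round(u))] if dz is None else dz
    return o+ray*d
def proj(c,X):
    r,_=cv2.Rodrigues(np.array(c["R"])); return cv2.projectPoints(np.array(X,float).reshape(-1,1,3),r,np.array(c["t"],float),c["intrinsics"],np.array(c["D"]))[0][:,0]
E
python3 - <<'E'
from h import *
np.set_printoptions(precision=3,suppress=True)
o=manip.get_obs(); print({k:np.round(v,3) for k,v in o.items()}, manip.tcp_to_tips)
print(Rn.from_quat(o["ee_rot"]).as_matrix())
ims=[]
for n in("top","side"):
    c=manip.camera(n); ims.append(c["pixels"]); print(n,-c["R"].T@c["t"])
    cv2.imwrite(f"pics/{n}0.png",c["pixels"][...,::-1])
    for q in("handle","hinge","sorter","nut1","knob1","tape","scanner","parcel"):
        for r in manip.spot_point(c,q)[:6]:
            if r["confidence"]>.2: print(q,np.round(r["centre"],1),round(r["confidence"],2),pt(c,r["centre"]), pt(c,r["centre"],z=.125) if q=="handle" else pt(c,r["centre"],z=.116) if q=="hinge" else "")
E
```

```text
{'clock': np.float64(0.0), 'joint_pos': array([ 1.162,  0.333, -0.065,  1.461,  0.022,  1.35 , -0.088]), 'joint_velocities': array([-0.001, -0.002, -0.001,  0.001,  0.   , -0.001,  0.003]), 'tau': array([  0.   , -62.545,   0.049, -39.161,   0.016,   0.01 ,  -0.   ]), 'position': array([ 0.235, -0.579,  0.248]), 'ee_rot': array([-0.136,  0.695, -0.693,  0.135]), 'ft_force': array([-0.185, -0.352,  0.325]), 'torque': array([-0.001,  0.004, -0.018]), 'grip_width': np.float64(1.005)} 0.017
[[-0.926 -0.001  0.376]
 [-0.376  0.001 -0.926]
 [ 0.    -1.    -0.001]]
top [0.427 0.042 1.394]
handle [308.6 241. ] 0.7 [ 0.464 -0.067  0.134] [ 0.464 -0.068  0.125]
hinge [302.2 145.5] 0.81 [ 0.741 -0.067  0.017] [ 0.719 -0.059  0.116]
sorter [299.4 191.4] 0.65 [ 0.596 -0.048  0.113] 
nut1 [293.2 160.1] 0.51 [ 0.677 -0.033  0.129] 
nut1 [314.6 189.2] 0.46 [ 0.602 -0.09   0.104] 
nut1 [295.2 183.9] 0.43 [ 0.616 -0.038  0.118] 
nut1 [309.8 172.5] 0.36 [ 0.646 -0.078  0.113] 
knob1 [271.3 253.4] 0.71 [0.435 0.029 0.041] 
knob1 [306.  217.5] 0.7 [ 0.525 -0.063  0.131] 
knob1 [321.4 212. ] 0.67 [ 0.538 
[... 475 characters left out ...]
6]
hinge [335.9 181.6] 0.4 [ 0.535 -0.095  0.121] [ 0.538 -0.1    0.116]
sorter [295.2 217.6] 0.95 [0.558 0.014 0.076] 
nut1 [287.3 163.5] 0.54 [ 0.658 -0.076  0.122] 
nut1 [267.1 169. ] 0.52 [ 0.682 -0.035  0.118] 
nut1 [307.6 173.6] 0.49 [ 0.601 -0.079  0.119] 
nut1 [290.8 182.2] 0.45 [ 0.617 -0.04   0.11 ] 
knob1 [326.5 185.6] 0.78 [ 0.531 -0.056  0.135] 
knob1 [333.1 264.7] 0.65 [0.435 0.04  0.035] 
tape [254.6 313. ] 0.84 [0.486 0.22  0.01 ] 
tape [308.1 174. ] 0.29 [ 0.6   -0.079  0.119] 
scanner [358.8 160. ] 0.86 [ 0.608 -0.298  0.035] 
scanner [325.9 185.9] 0.62 [ 0.532 -0.054  0.134] 
parcel [415.6 184.3] 0.59 [ 0.44  -0.29   0.045] 
parcel [307.7 173.4] 0.58 [ 0.602 -0.08   0.118]
```

```bash
python3 -c "
import cv2,numpy as np
a=cv2.imread('pics/top0.png');b=cv2.imread('pics/side0.png')
print(a.shape)"
```

```text
(420, 560, 3)
```

View pics/top0.png

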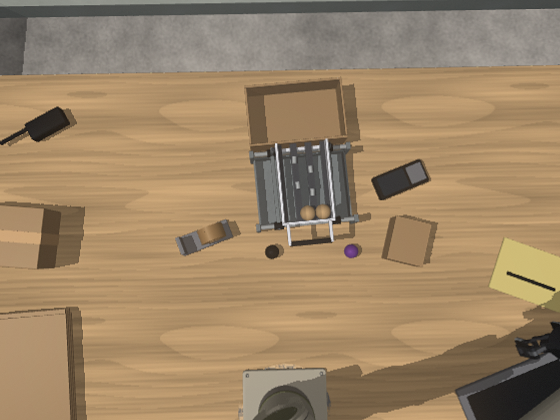

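View pics/side0.png

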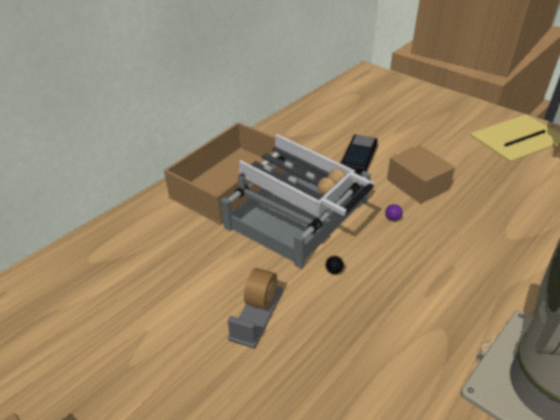

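Viewed so far: 2 pictures. Candidates for the knobs, in top-view pixels:
- Wooden balls in the sieve at (307,213) and (322,212). These are the ones I want.
- A black ball on the bench at (272,252) and a purple ball at (351,250). These are look-alikes, so I'll leave them.

The handle bar is near (309,242), and four nuts show at about (293,160), (310,172), (295,184) and (314,190). Next I'll refine the bar's pose and check it in a close crop.

```bash
python3 - <<'E'
from h import *
np.set_printoptions(precision=3,suppress=True)
c=manip.camera("top"); d=c["depth"]
P=np.array([[*pt(c,(u,v)),u,v] for v in range(225,252) for u in range(275,345) if d[v,u]>0])
# bar: z .118-.14, dark/pixels
s=P[(P[:,2]>.118)&(P[:,2]<.142)&(P[:,0]<.476)&(P[:,0]>.445)]
print(len(s),s[:,:3].mean(0),s[:,:3].min(0),s[:,:3].max(0))
f=np.polyfit(s[:,1],s[:,0],1); print("bar dx/dy",f, "yaw",np.degrees(np.arctan(-f[0])))
# carton rim
Q=np.array([[*pt(c,(u,v))] for v in range(70,150) for u in range(235,360) if d[v,u]>0])
r=Q[(abs(Q[:,2]-.085)<.006)].astype(np.float32)
b=cv2.minAreaRect(r[:,:2].copy()); print("carton",b)
im=cv2.resize(c["pixels"][70:260,225:370],None,fx=4,fy=4,interpolation=cv2.INTER_CUBIC)[:, :]
im=cv2.resize(im,(458,600)); cv2.imwrite("pics/crop1.png",im[...,::-1])
E
```

```text
256 [ 0.464 -0.07   0.132] [ 0.454 -0.131  0.124] [ 0.476 -0.014  0.141]
bar dx/dy [-0.053  0.46 ] yaw 3.0247052445248106
carton ((0.807487428188324, -0.048643603920936584), (0.20456378161907196, 0.27351048588752747), 4.275864124298096)
```

View pics/crop1.png

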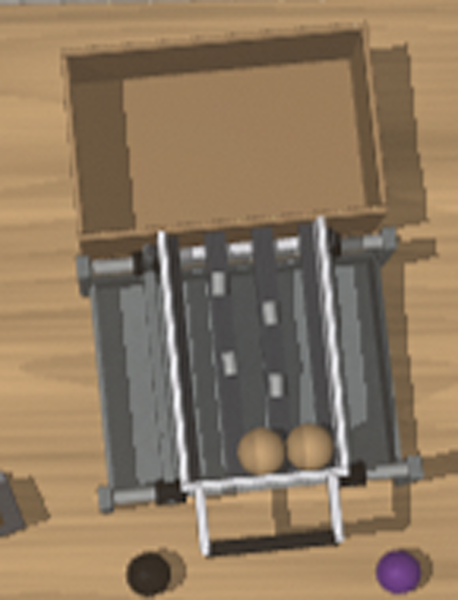

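The crop confirms it: both wooden knobs at the handle end, the black and purple balls outside on the bench, and the bar clear. The sorter is yawed about 4.3° and the bar is at about (0.463, -0.071, 0.125). Moving above the bar with the jaws partly closed.

>>> move_arm(increments=[{"offset": [-0.029,0.002,-0.0275],"yaw": -5.2,"jaw": 100},{"offset": [-0.058,0.004,-0.055],"yaw": -10.4,"jaw": 100},{"offset": [-0.087,0.006,-0.0825],"yaw": -15.6,"jaw": 100},{"offset": [-0.116,0.008,-0.11],"yaw": -20.8,"jaw": 100},{"offset": [-0.145,0.01,-0.1375],"yaw": -26,"jaw": 100},{"offset": [-0.174,0.012,-0.165],"yaw": -31.2,"jaw": 100},{"offset": [-0.203,0.014,-0.1925],"yaw": -36.4,"jaw": 100},{"offset": [-0.232,0.016,-0.22],"yaw": -41.6,"jaw": 100},{"offset": [-0.261,0.018,-0.2475],"yaw": -46.8,"jaw": 100},{"offset": [-0.29,0.02,-0.275],"yaw": -52,"jaw": 100}])

```text
clock: 1.78
position: [0.4008, -0.2134, 0.2286]
ee_rot: [0.427, -0.563, 0.564, -0.427]
ft_force: [1.9, 0.4, -0.5]
grip_width: 0.607
```

```bash
cat > to.py <<'E'
import sys
from h import *
np.set_printoptions(precision=4,suppress=True)
def to(X,yaw=4.3):
    o=manip.get_obs();M=Rn.from_quat(o["ee_rot"]).as_matrix()
    a=np.degrees(np.arctan2(M[1,2],M[0,2]))
    print("t",o["clock"],"pos",o["position"],"F",o["ft_force"],"w",o["grip_width"],"ang",a,"tilt",M[2])
    print("tool off",M.T@(np.array(X)-o["position"]),"yaw",a-yaw)
if __name__=="__main__": to([float(v) for v in sys.argv[1:4]])
E
python3 to.py .463 -.071 .22
```

```text
t 1.7833 pos [ 0.4008 -0.2134  0.2286] F [ 1.8634  0.436  -0.4604] w 0.607295617459814 ang -15.648437460673005 tilt [ 0.0007 -1.      0.0008]
tool off [-0.1539  0.0085  0.0215] yaw -19.948437460673006
```

>>> move_arm(increments=[{"offset": [-0.038,0.002,0.005],"yaw": -5,"jaw": 100},{"offset": [-0.077,0.004,0.011],"yaw": -10,"jaw": 100},{"offset": [-0.115,0.006,0.016],"yaw": -15,"jaw": 100},{"offset": [-0.154,0.0085,0.0215],"yaw": -20,"jaw": 100},{"offset": [-0.154,0.0085,0.0215],"yaw": -20,"jaw": 100},{"offset": [-0.154,0.0085,0.0215],"yaw": -20,"jaw": 100}])

```text
clock: 2.28
position: [0.4636, -0.0686, 0.22]
ee_rot: [-0.52, 0.479, -0.48, 0.52]
ft_force: [-0.2, -1.5, -0.5]
grip_width: 0.605
```

```bash
python3 to.py .463 -.071 .125; python3 - <<'E'
from h import *
c=manip.camera("side")
for q in("handle","hinge"): print(q,[(np.round(r["centre"]),round(r["confidence"],2),pt(c,r["centre"],z=.125)) for r in manip.spot_point(c,q)[:2]])
cv2.imwrite("pics/side1.png",cv2.resize(c["pixels"][100:270,220:420],None,fx=3.5,fy=3.5,interpolation=2)[...,::-1])
E
```

```text
t 2.2833 pos [ 0.4636 -0.0686  0.22  ] F [-0.2059 -1.5426 -0.5481] w 0.6054047612520821 ang 4.623344615802606 tilt [ 0.0006 -1.      0.0007]
tool off [ 0.0023  0.095  -0.0009] yaw 0.3233446158026059
handle [(array([356., 200.]), 0.6, array([ 0.46246421, -0.06798233,  0.125     ])), (array([361., 156.]), 0.45, array([ 0.54556944, -0.20505479,  0.125     ]))]
hinge [(array([260., 160.]), 0.68, array([ 0.7129327, -0.0443046,  0.125    ])), (array([289., 167.]), 0.65, array([ 0.64415461, -0.06652223,  0.125     ]))]
```

View pics/side1.png

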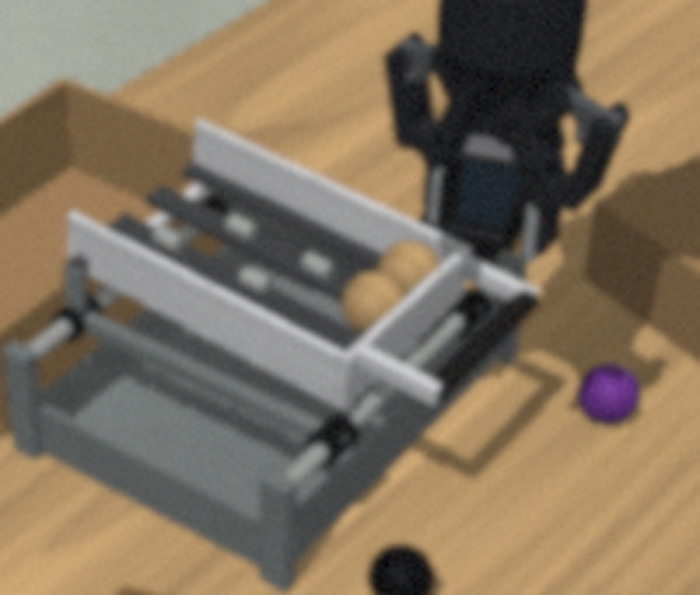

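The picture (4th) shows the gripper above the bar with its jaws straddling along sorter x, all four nuts on the middle bars and the knobs at the handle end. Descending and gripping.

>>> move_arm(increments=[{"offset": [0.001,0.03,-0.001],"yaw": 0,"jaw": 100},{"offset": [0.002,0.06,-0.001],"yaw": 0,"jaw": 100},{"offset": [0.002,0.085,-0.001],"yaw": 0,"jaw": 100},{"offset": [0.002,0.097,-0.001],"yaw": 0,"jaw": 100},{"offset": [0.002,0.097,-0.001],"yaw": 0,"jaw": 140},{"offset": [0.002,0.097,-0.001],"yaw": 0,"jaw": 200},{"offset": [0.002,0.097,-0.001],"yaw": 0,"jaw": 255},{"offset": [0.002,0.097,-0.001],"yaw": 0,"jaw": 255},{"offset": [0.002,0.097,-0.001],"yaw": 0,"jaw": 255},{"offset": [0.002,0.097,-0.001],"yaw": 0,"jaw": 255}], squeeze=40)

```text
clock: 3.27
position: [0.4633, -0.0746, 0.1243]
ee_rot: [-0.518, 0.48, -0.483, 0.518]
ft_force: [4.7, -0.5, 2.1]
grip_width: 0.154
```

```bash
python3 to.py .463 -.071 .125
```

```text
t 3.2667 pos [ 0.4633 -0.0746  0.1243] F [ 4.6611 -0.5013  2.0826] w 0.15389333896687615 ang 4.199824660188857 tilt [ 0.0023 -1.      0.0037]
tool off [-0.0036 -0.0007 -0.0001] yaw -0.1001753398111429
```

>>> move_arm(increments=[{"offset": [0.012,0,0],"yaw": 0,"jaw": 255},{"offset": [0.025,0,0],"yaw": 0,"jaw": 255},{"offset": [0.01,0,0],"yaw": 0,"jaw": 255},{"offset": [-0.008,0,0],"yaw": 0,"jaw": 255},{"offset": [-0.025,0,0],"yaw": 0,"jaw": 255},{"offset": [-0.01,0,0],"yaw": 0,"jaw": 255},{"offset": [0.008,0,0],"yaw": 0,"jaw": 255},{"offset": [0.025,0,0],"yaw": 0,"jaw": 255},{"offset": [0.012,0,0],"yaw": 0,"jaw": 255},{"offset": [0,0,0],"yaw": 0,"jaw": 255}])

```text
clock: 4.1
position: [0.4635, -0.0762, 0.1245]
ee_rot: [-0.517, 0.481, -0.484, 0.517]
ft_force: [3.4, -0.0, -2.7]
grip_width: 0.146
```

```bash
python3 to.py .463 -.0746 .1243; cat > look.py <<'E'
import sys
from h import *
np.set_printoptions(precision=3,suppress=True)
n=sys.argv[1]; I=[]
for k,(a,b,e,f) in {"top":(60,260,220,380),"side":(100,270,150,420)}.items():
    c=manip.camera(k)
    for q in("nut1","knob1"):
        print(k,q,[(np.round(r["centre"]).tolist(),round(r["confidence"],2),pt(c,r["centre"])) for r in manip.spot_point(c,q) if r["confidence"]>.25])
    I.append(cv2.resize(c["pixels"][a:b,e:f],(390,488) if k=="top" else (400,252),interpolation=2))
J=np.zeros((488,790,3),np.uint8);J[:,:390]=I[0];J[:252,390:]=I[1]
cv2.imwrite(f"pics/{n}.png",J[...,::-1])
E
python3 look.py s1
```

```text
t 4.1 pos [ 0.4635 -0.0762  0.1245] F [ 3.4003 -0.0447 -2.6992] w 0.1456365116375196 ang 3.995137202093925 tilt [ 0.0029 -1.      0.0041]
tool off [-0.0017  0.0002 -0.0004] yaw -0.30486279790607496
top nut1 [([320.0, 212.0], 0.62, array([ 0.538, -0.099,  0.137])), ([255.0, 167.0], 0.5, array([0.678, 0.069, 0.039]))]
top knob1 [([324.0, 208.0], 0.68, array([ 0.547, -0.11 ,  0.141])), ([308.0, 217.0], 0.65, array([ 0.499, -0.037,  0.487])), ([272.0, 256.0], 0.46, array([0.429, 0.026, 0.035]))]
side nut1 [([290.0, 226.0], 0.52, array([ 0.59 , -0.007,  0.019])), ([261.0, 221.0], 0.49, array([0.654, 0.021, 0.015]))]
side knob1 [([393.0, 214.0], 0.82, array([ 0.431, -0.181,  0.03 ])), ([328.0, 188.0], 0.72, array([ 0.529, -0.058,  0.127])), ([335.0, 181.0], 0.57, array([ 0.536, -0.092,  0.124])), ([333.0, 262.0], 0.52, array([0.437, 0.039, 0.042]))]
```

View pics/s1.png

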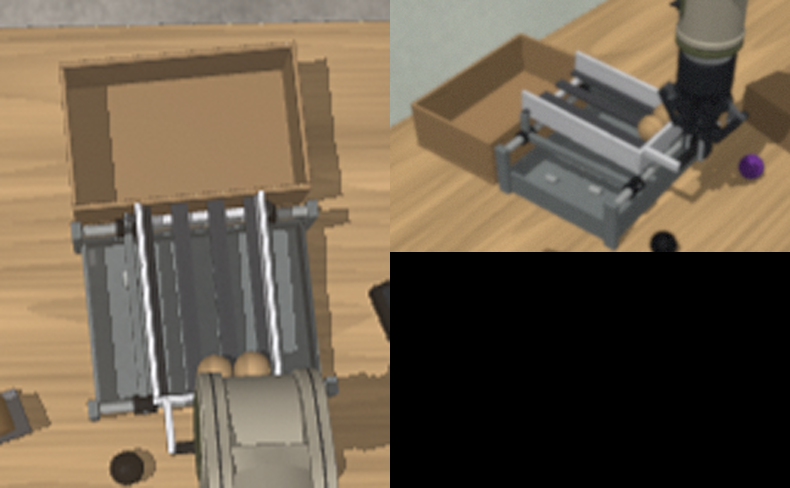

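Picture 5: the middle bars are clear, both knobs are still at the handle end, and two nuts show in the tray. The other two could be hidden, so I'll shake again and look with the sieve pushed to each side.

>>> move_arm(increments=[{"offset": [0.012,0,0],"yaw": 0,"jaw": 255},{"offset": [0.028,0,0],"yaw": 0,"jaw": 255},{"offset": [0.01,0,0],"yaw": 0,"jaw": 255},{"offset": [-0.008,0,0],"yaw": 0,"jaw": 255},{"offset": [-0.026,0,0],"yaw": 0,"jaw": 255},{"offset": [-0.01,0,0],"yaw": 0,"jaw": 255},{"offset": [0.01,0,0],"yaw": 0,"jaw": 255},{"offset": [0.028,0,0],"yaw": 0,"jaw": 255},{"offset": [0.03,0,0],"yaw": 0,"jaw": 255},{"offset": [0.03,0,0],"yaw": 0,"jaw": 255}])

```text
clock: 5.23
position: [0.4657, -0.1065, 0.1245]
ee_rot: [-0.517, 0.48, -0.484, 0.518]
ft_force: [3.3, -0.3, -2.9]
grip_width: 0.146
```

```bash
python3 to.py .463 -.0746 .1243;python3 look.py s2
```

```text
t 5.2333 pos [ 0.4657 -0.1065  0.1245] F [ 3.282  -0.2923 -2.9146] w 0.14579723622476293 ang 4.06670808330429 tilt [ 0.003  -1.      0.0042]
tool off [-0.032   0.0001 -0.0005] yaw -0.23329191669570992
top nut1 [([255.0, 166.0], 0.57, array([0.68 , 0.068, 0.041])), ([282.0, 196.0], 0.55, array([ 0.597, -0.005,  0.012])), ([274.0, 176.0], 0.37, array([0.655, 0.017, 0.015]))]
top knob1 [([272.0, 253.0], 0.74, array([0.436, 0.028, 0.041])), ([318.0, 212.0], 0.61, array([ 0.509, -0.058,  0.463])), ([334.0, 210.0], 0.42, array([ 0.542, -0.135,  0.14 ]))]
side nut1 [([285.0, 227.0], 0.6, array([0.599, 0.002, 0.017])), ([259.0, 219.0], 0.58, array([0.66 , 0.02 , 0.017])), ([292.0, 215.0], 0.37, array([ 0.62 , -0.047,  0.007]))]
side knob1 [([334.0, 179.0], 0.77, array([ 0.533, -0.086,  0.133])), ([390.0, 212.0], 0.72, array([ 0.439, -0.18 ,  0.032])), ([340.0, 174.0], 0.56, array([ 0.531, -0.104,  0.136]))]
```

>>> move_arm(increments=[{"offset": [-0.015,0,0],"yaw": 0,"jaw": 255},{"offset": [-0.03,0,0],"yaw": 0,"jaw": 255},{"offset": [-0.045,0,0],"yaw": 0,"jaw": 255},{"offset": [-0.055,0,0],"yaw": 0,"jaw": 255},{"offset": [-0.057,0,0],"yaw": 0,"jaw": 255},{"offset": [-0.057,0,0],"yaw": 0,"jaw": 255}])

```text
clock: 6.03
position: [0.4613, -0.0465, 0.1243]
ee_rot: [-0.518, 0.479, -0.482, 0.519]
ft_force: [3.1, 1.4, -0.9]
grip_width: 0.148
```

```bash
python3 to.py .463 -.0746 .1243;python3 look.py s3; python3 -c "
import cv2,numpy as np
a=cv2.imread('pics/s2.png');b=cv2.imread('pics/s3.png')
J=np.zeros((600,790,3),np.uint8)
J[:340,:395]=a[60:400,:395];J[:340,395:]=b[60:400,:395]
J[345:597,:400]=a[:252,390:];J[345:597,395:790]=b[:252,395:]
cv2.imwrite('pics/s23.png',J)"
```

```text
t 6.0333 pos [ 0.4613 -0.0465  0.1243] F [ 3.0869  1.4229 -0.9035] w 0.1476369233594687 ang 4.356852613717315 tilt [ 0.0022 -1.      0.0037]
tool off [ 0.0281  0.0001 -0.0004] yaw 0.056852613717315315
top nut1 [([283.0, 198.0], 0.59, array([ 0.591, -0.008,  0.015])), ([253.0, 168.0], 0.39, array([0.683, 0.075, 0.002]))]
top knob1 [([268.0, 253.0], 0.7, array([0.437, 0.037, 0.038])), ([348.0, 248.0], 0.51, array([ 0.445, -0.184,  0.035])), ([296.0, 216.0], 0.43, array([ 0.503, -0.016,  0.463])), ([311.0, 212.0], 0.4, array([ 0.537, -0.074,  0.138]))]
side nut1 [([285.0, 226.0], 0.56, array([ 0.601, -0.001,  0.017])), ([261.0, 222.0], 0.47, array([0.654, 0.023, 0.014]))]
side knob1 [([390.0, 214.0], 0.77, array([ 0.437, -0.18 ,  0.026])), ([331.0, 263.0], 0.65, array([0.442, 0.036, 0.032])), ([328.0, 187.0], 0.59, array([ 0.534, -0.066,  0.123])), ([320.0, 193.0], 0.5, array([ 0.53 , -0.032,  0.129]))]
```

View pics/s23.png

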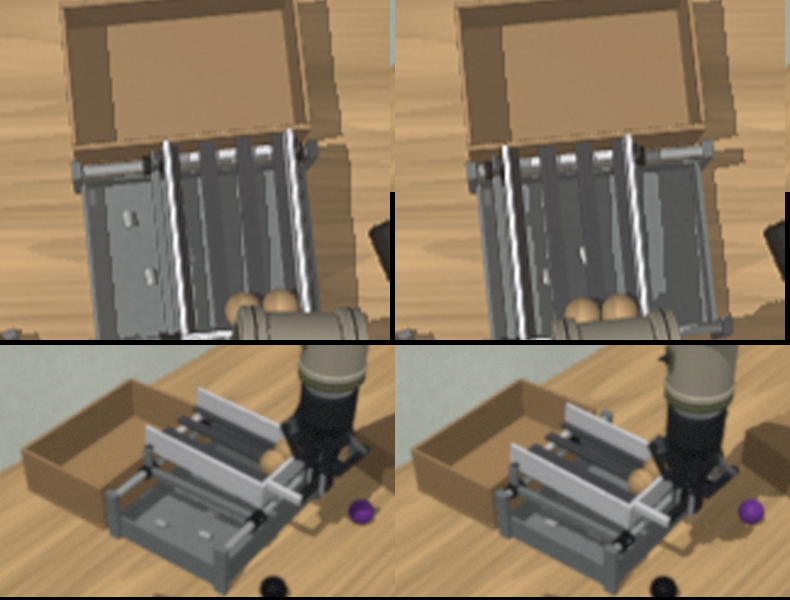

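Picture 6: the sieve bars are clear and the knobs are still in. Two nuts show in the tray on the left, and a third shows through the middle slot. To find the fourth I'll combine top views at several slide positions, keeping only tray-depth pixels.

```bash
cat > snap.py <<'E'
import sys,pickle
from h import *
pickle.dump([manip.camera("top"),manip.camera("side")],open(f"snap{sys.argv[1]}.pkl","wb"))
E
python3 snap.py 0
```

>>> move_arm(increments=[{"offset": [0.006,0,0],"yaw": 0,"jaw": 255},{"offset": [0.012,0,0],"yaw": 0,"jaw": 255},{"offset": [0.012,0,0],"yaw": 0,"jaw": 255}])

```text
clock: 6.68
position: [0.4624, -0.0618, 0.1243]
ee_rot: [-0.517, 0.48, -0.484, 0.518]
ft_force: [2.7, -1.5, -2.5]
grip_width: 0.147
```

```bash
python3 snap.py 1
```

>>> move_arm(increments=[{"offset": [0.006,0,0],"yaw": 0,"jaw": 255},{"offset": [0.012,0,0],"yaw": 0,"jaw": 255},{"offset": [0.012,0,0],"yaw": 0,"jaw": 255}])

```text
clock: 7.03
position: [0.4633, -0.0742, 0.1244]
ee_rot: [-0.517, 0.48, -0.484, 0.518]
ft_force: [4.7, -0.9, -2.5]
grip_width: 0.146
```

```bash
python3 snap.py 2
```

>>> move_arm(increments=[{"offset": [0.01,0,0],"yaw": 0,"jaw": 255},{"offset": [0.018,0,0],"yaw": 0,"jaw": 255},{"offset": [0.018,0,0],"yaw": 0,"jaw": 255}])

```text
clock: 7.38
position: [0.4647, -0.0932, 0.1244]
ee_rot: [-0.517, 0.48, -0.484, 0.517]
ft_force: [4.0, -0.9, -3.1]
grip_width: 0.146
```

```bash
python3 snap.py 3; python3 - <<'E'
from h import *
import pickle
g=1000
xs=np.arange(.5,.74,.001); ys=np.arange(.08,-.2,-.001)
X,Y=np.meshgrid(xs[::-1],ys,indexing="ij")
out=np.zeros(X.shape,np.uint8)
sv=[]
for i in range(4):
    for k,c in enumerate(pickle.load(open(f"snap{i}.pkl","rb"))):
        uv=proj(c,np.stack([X,Y,np.full(X.shape,.012)],-1).reshape(-1,3)).astype(np.float32).reshape(*X.shape,2)
        im=cv2.remap(c["pixels"].max(2),uv[...,0],uv[...,1],cv2.INTER_LINEAR)
        dp=cv2.remap(c["depth"],uv[...,0],uv[...,1],cv2.INTER_NEAREST)
        de=(np.stack([X,Y,np.full(X.shape,.012)],-1)@c["R"].T+c["t"])[...,2]
        ok=abs(dp-de)<.02
        if k==0: out=np.maximum(out,np.where(ok,im,0))
        else: sv.append(np.where(ok,im,0))
s=np.max(sv,0)
J=np.hstack([out,np.zeros((len(xs),10),np.uint8),s])
J=cv2.resize(J,None,fx=1.38,fy=1.38); 
c=pickle.load(open("snap3.pkl","rb"))[0]
cr=cv2.resize(c["pixels"][130:235,235:365],None,fx=2.6,fy=2.6,interpolation=2)
c=pickle.load(open("snap1.pkl","rb"))[0]
cr2=cv2.resize(c["pixels"][130:235,235:365],None,fx=2.6,fy=2.6,interpolation=2)
h,w=J.shape; print(J.shape)
A=np.zeros((600,800,3),np.uint8);A[:h,:w]=J[...,None];q=cr.shape[0];A[600-min(q,268):,:cr.shape[1]]=cr[:268,:,::-1];A[600-min(q,268):,400:400+cr.shape[1]]=cr2[:268,:,::-1]
cv2.imwrite("pics/tray.png",A)
E
```

```text
(331, 787)
```

View pics/tray.png

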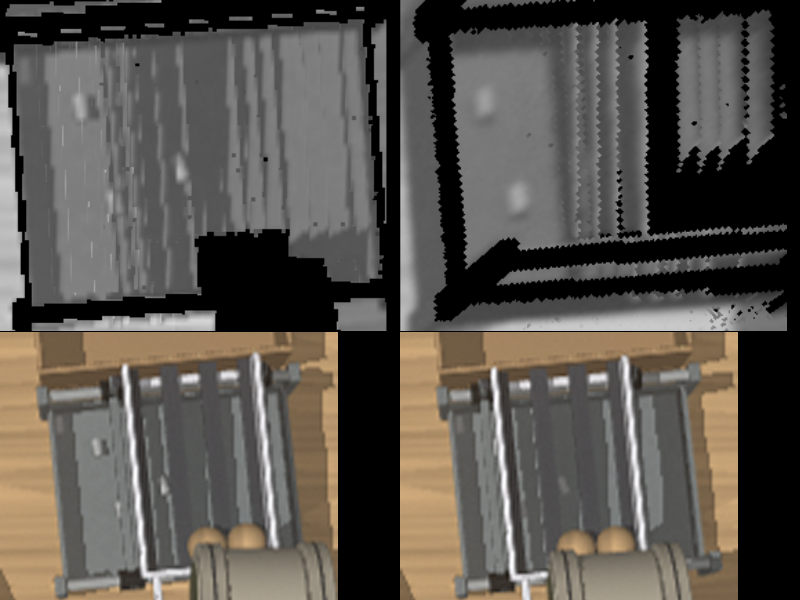

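Three nuts are confirmed in the tray at about (0.66, 0.02), (0.595, 0.00) and (0.62, -0.05). The fourth isn't seen, and it may be hidden under the gripper. I'll shake once more, let go, back off and look.

>>> move_arm(increments=[{"offset": [-0.015,0,0],"yaw": 0,"jaw": 255},{"offset": [-0.034,0,0],"yaw": 0,"jaw": 255},{"offset": [-0.046,0,0],"yaw": 0,"jaw": 255},{"offset": [-0.03,0,0],"yaw": 0,"jaw": 255},{"offset": [-0.01,0,0],"yaw": 0,"jaw": 255},{"offset": [0.01,0,0],"yaw": 0,"jaw": 255},{"offset": [-0.008,0,0],"yaw": 0,"jaw": 255},{"offset": [-0.027,0,0],"yaw": 0,"jaw": 255},{"offset": [-0.046,0,0],"yaw": 0,"jaw": 255},{"offset": [-0.046,0,0],"yaw": 0,"jaw": 255}])

```text
clock: 8.32
position: [0.461, -0.0421, 0.1243]
ee_rot: [-0.518, 0.479, -0.482, 0.519]
ft_force: [2.0, 2.2, -1.6]
grip_width: 0.147
```

>>> move_arm(increments=[{"offset": [0,0,0],"yaw": 0,"jaw": 200},{"offset": [0,0,0],"yaw": 0,"jaw": 150},{"offset": [0,0,0],"yaw": 0,"jaw": 100},{"offset": [0,0,0],"yaw": 0,"jaw": 100},{"offset": [0,-0.035,0],"yaw": 0,"jaw": 100},{"offset": [0,-0.07,0],"yaw": 0,"jaw": 100},{"offset": [0,-0.1,-0.02],"yaw": 0,"jaw": 100},{"offset": [0,-0.12,-0.055],"yaw": 0,"jaw": 100},{"offset": [0,-0.12,-0.075],"yaw": 0,"jaw": 100},{"offset": [0,-0.12,-0.075],"yaw": 0,"jaw": 100}])

```text
clock: 9.15
position: [0.3835, -0.0486, 0.2453]
ee_rot: [-0.518, 0.479, -0.484, 0.518]
ft_force: [1.1, -0.2, -0.4]
grip_width: 0.609
```

```bash
python3 to.py .463 -.0446 .1243; python3 snap.py 4; python3 - <<'E'
from h import *
import pickle
t,s=pickle.load(open("snap4.pkl","rb"))
a=cv2.resize(t["pixels"][125:250,240:365],(490,490),interpolation=2)
b=cv2.resize(s["pixels"][130:260,230:390],(302,245),interpolation=2)
A=np.zeros((490,792,3),np.uint8);A[:,:490]=a;A[:245,490:]=b;cv2.imwrite("pics/rel.png",A[...,::-1])
E
```

```text
t 9.15 pos [ 0.3835 -0.0486  0.2453] F [ 1.1176 -0.2292 -0.3743] w 0.6091273579347943 ang 4.145741441076573 tilt [ 0.0049 -1.      0.0051]
tool off [0.0012 0.1214 0.0789] yaw -0.1542585589234271
```

View pics/rel.png

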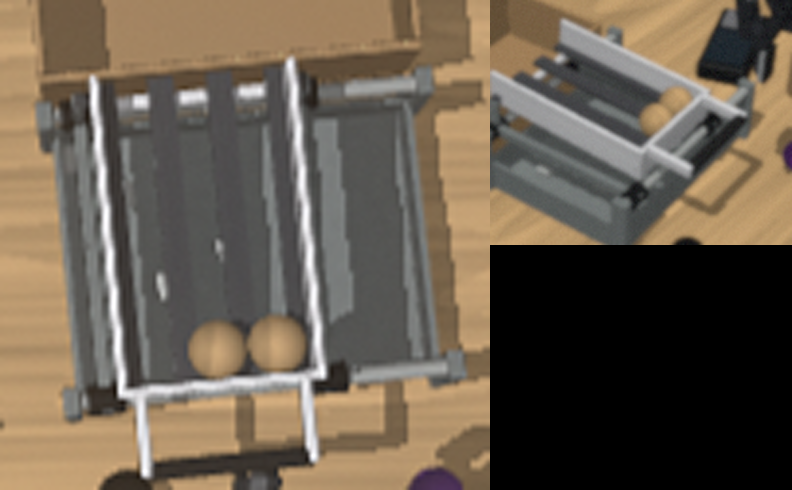

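Picture 8: no nut shows on the bars and the knobs are at the handle end. Nuts show through the slots at (160,287) and (220,248). The fourth must be under a bar or under the knobs, so I'll ask the network, then regrip, shift the sieve and look again.

```bash
python3 look.py s4 | grep nut
```

```text
top nut1 []
side nut1 [([259.0, 220.0], 0.57, array([0.659, 0.023, 0.017]))]
```

>>> move_arm(increments=[{"offset": [0,0,0.04],"yaw": 0,"jaw": 100},{"offset": [0.0,0.02,0.079],"yaw": 0,"jaw": 100},{"offset": [0.0,0.06,0.079],"yaw": 0,"jaw": 100},{"offset": [0.0,0.1,0.079],"yaw": 0,"jaw": 100},{"offset": [0.0,0.121,0.079],"yaw": 0,"jaw": 100},{"offset": [0.0,0.121,0.079],"yaw": 0,"jaw": 200},{"offset": [0.0,0.121,0.079],"yaw": 0,"jaw": 255},{"offset": [0.0,0.121,0.079],"yaw": 0,"jaw": 255},{"offset": [0.0,0.121,0.079],"yaw": 0,"jaw": 255},{"offset": [0.0,0.121,0.079],"yaw": 0,"jaw": 255}])

```text
clock: 10.38
position: [0.4613, -0.0421, 0.1235]
ee_rot: [0.52, -0.482, 0.48, -0.516]
ft_force: [-23.2, -1.0, 10.9]
grip_width: 0.144
```

>>> move_arm(increments=[{"offset": [0.015,0,0],"yaw": 0,"jaw": 255},{"offset": [0.035,0,0],"yaw": 0,"jaw": 255},{"offset": [0.055,0,0],"yaw": 0,"jaw": 255},{"offset": [0.035,0,0],"yaw": 0,"jaw": 255},{"offset": [0.015,0,0],"yaw": 0,"jaw": 255},{"offset": [0,0,0],"yaw": 0,"jaw": 255},{"offset": [0.02,0,0],"yaw": 0,"jaw": 255},{"offset": [0.04,0,0],"yaw": 0,"jaw": 255},{"offset": [0.055,0,0],"yaw": 0,"jaw": 255},{"offset": [0.055,0,0],"yaw": 0,"jaw": 255}])

```text
clock: 11.22
position: [0.4654, -0.1007, 0.1252]
ee_rot: [0.52, -0.482, 0.482, -0.515]
ft_force: [-3.9, -1.9, -2.2]
grip_width: 0.148
```

>>> move_arm(increments=[{"offset": [0,0,0],"yaw": 0,"jaw": 200},{"offset": [0,0,0],"yaw": 0,"jaw": 150},{"offset": [0,0,0],"yaw": 0,"jaw": 100},{"offset": [0,0,0],"yaw": 0,"jaw": 100},{"offset": [0,-0.035,0],"yaw": 0,"jaw": 100},{"offset": [0,-0.07,0],"yaw": 0,"jaw": 100},{"offset": [0,-0.1,-0.02],"yaw": 0,"jaw": 100},{"offset": [0,-0.12,-0.055],"yaw": 0,"jaw": 100},{"offset": [0,-0.12,-0.075],"yaw": 0,"jaw": 100},{"offset": [0,-0.12,-0.075],"yaw": 0,"jaw": 100}])

```text
clock: 12.05
position: [0.3893, -0.1057, 0.2473]
ee_rot: [0.52, -0.481, 0.483, -0.514]
ft_force: [0.3, 0.5, -0.8]
grip_width: 0.607
```

```bash
python3 to.py .463 -.1 .1243; python3 look.py s5; python3 snap.py 5; python3 - <<'E'
from h import *
import pickle
t,s=pickle.load(open("snap5.pkl","rb"))
a=cv2.resize(t["pixels"][125:250,240:365],(490,490),interpolation=2)
b=cv2.resize(s["pixels"][130:260,230:390],(302,245),interpolation=2)
A=np.zeros((490,792,3),np.uint8);A[:,:490]=a;A[:245,490:]=b
A=np.clip(A*1.5,0,255).astype(np.uint8);cv2.imwrite("pics/rel2.png",A[...,::-1])
E
```

```text
t 12.05 pos [ 0.3893 -0.1057  0.2473] F [ 0.2582  0.4825 -0.8284] w 0.6068225641494083 ang 3.976863646887256 tilt [ 0.0079 -1.     -0.004 ]
tool off [-0.0016  0.1227  0.0744] yaw -0.3231363531127438
top nut1 [([299.0, 190.0], 0.4, array([ 0.612, -0.054,  0.021])), ([285.0, 198.0], 0.38, array([ 0.582, -0.01 ,  0.084])), ([273.0, 176.0], 0.38, array([0.654, 0.02 , 0.019])), ([254.0, 169.0], 0.38, array([0.672, 0.072, 0.039]))]
top knob1 [([272.0, 255.0], 0.72, array([0.43 , 0.026, 0.04 ])), ([334.0, 208.0], 0.63, array([ 0.548, -0.135,  0.145])), ([315.0, 214.0], 0.54, array([ 0.534, -0.086,  0.139])), ([348.0, 248.0], 0.42, array([ 0.438, -0.092,  0.589]))]
side nut1 [([292.0, 214.0], 0.54, array([ 0.616, -0.045,  0.015])), ([258.0, 219.0], 0.52, array([0.664, 0.019, 0.015])), ([286.0, 227.0], 0.47, array([ 0.596, -0.001,  0.016]))]
side knob1 [([334.0, 182.0], 0.64, array([ 0.533, -0.083,  0.127])), ([332.0, 263.0], 0.64, array([0.439, 0.04 , 0.038])), ([393.0, 210.0], 0.53, array([ 0.434, -0.18 ,  0.038]))]
```

View pics/rel2.png

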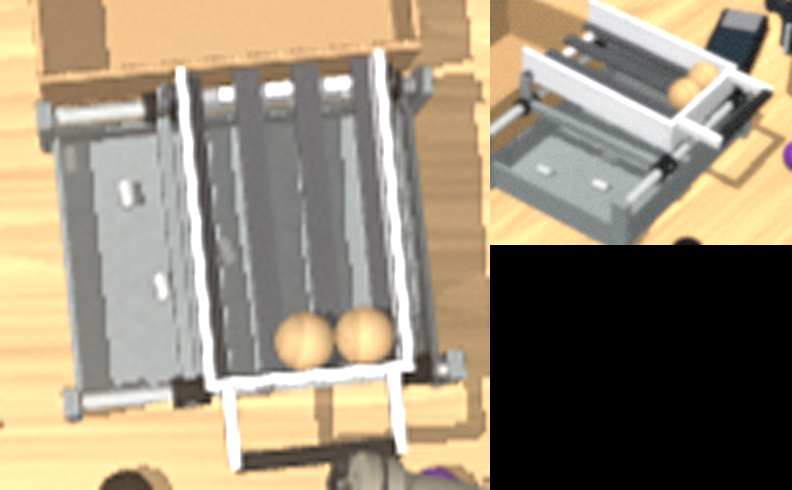

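Picture 9: the bars look clear, two nuts show in the lit part of the tray, and the third is dim in shadow at (228,248). The fourth may also be in shadow, so I'll build a local-contrast map and a height map from all the saved views.

```bash
python3 - <<'E'
from h import *
import pickle,warnings; warnings.simplefilter("ignore")
xs=np.arange(.50,.74,.001); ys=np.arange(.08,-.2,-.001)
X,Y=np.meshgrid(xs[::-1],ys,indexing="ij"); G=np.stack([X,Y,np.full(X.shape,.010)],-1)
C=[];H=[]
for i in range(6):
  for c in pickle.load(open(f"snap{i}.pkl","rb")):
    d=c["depth"]; v,u=np.mgrid[:420,:560]
    n=cv2.undistortPoints(np.stack([u,v],-1).reshape(-1,1,2).astype(float),c["intrinsics"],np.array(c["D"]))[:,0]
    W=((np.c_[n,np.ones(len(n))]*d.reshape(-1,1))-c["t"])@c["R"]; W=W.reshape(420,560,3)
    tray=((W[...,2]<.03)&(W[...,2]>-.01)&(d>0)).astype(np.float32)
    g=c["pixels"].max(2).astype(np.float32)
    m=cv2.GaussianBlur(g*tray,(0,0),4)/(cv2.GaussianBlur(tray,(0,0),4)+1e-3)
    r=np.where(tray>0,g/(m+5),np.nan).astype(np.float32)
    uv=proj(c,G.reshape(-1,3)).astype(np.float32).reshape(*X.shape,2)
    C.append(cv2.remap(r,uv[...,0],uv[...,1],0,borderValue=np.nan)); H.append(cv2.remap(np.where(tray>0,W[...,2],np.nan).astype(np.float32),uv[...,0],uv[...,1],0,borderValue=np.nan))
c=np.nanmedian(C,0);h=np.nanmedian(H,0)
f=lambda a,lo,hi:np.where(np.isnan(a),0,np.clip((a-lo)/(hi-lo),0.08,1)*255).astype(np.uint8)
J=np.hstack([f(c,.7,1.5),np.zeros((len(xs),10),np.uint8),f(h,0,.025)])
J=cv2.resize(J,None,fx=1.38,fy=1.38)
t=pickle.load(open("snap5.pkl","rb"))[0]["pixels"][190:235,280:350]
t2=pickle.load(open("snap4.pkl","rb"))[0]["pixels"][190:235,260:330]
k=cv2.resize(np.hstack([t2,t]),None,fx=5.6,fy=5.6,interpolation=2)
k=np.clip(255*(k/255.)**.5,0,255).astype(np.uint8)
A=np.zeros((331+k.shape[0],790,3),np.uint8);A[:J.shape[0],:J.shape[1]]=J[...,None];A[331:,:k.shape[1]]=k[...,::-1]
print(A.shape);cv2.imwrite("pics/map.png",A)
E
```

```text
(583, 790, 3)
```

View pics/map.png

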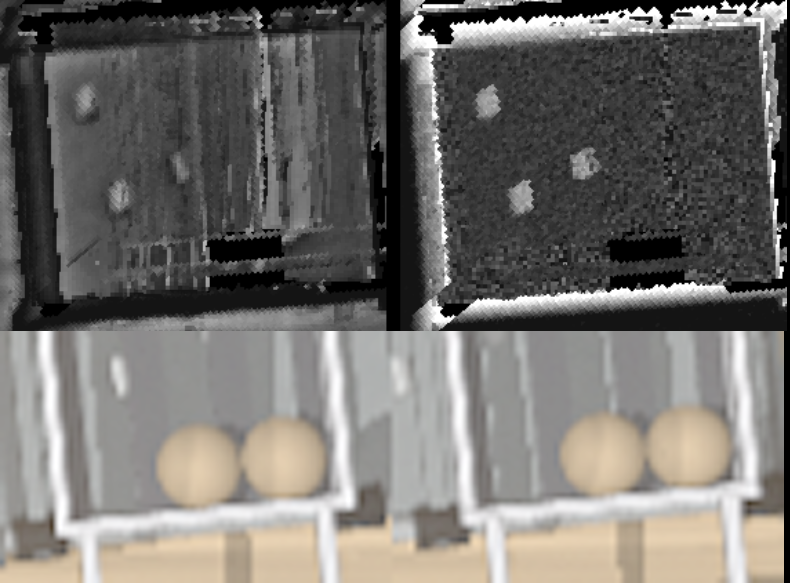

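Picture 10: the height map clearly shows three nuts. The rest of the tray is clear apart from one blind patch, under the knobs at about x 0.535–0.57, y -0.07 to -0.12. The knobs sit against the end wall, so no nut could hide under them in the sieve without showing. The fourth is therefore most likely in that patch.

To be sure, I'll lift the handle only enough (~0.15 rad) for the knobs to roll clear, and check the sieve floor before tipping them out.

>>> move_arm(increments=[{"offset": [0,0,0.04],"yaw": 0,"jaw": 100},{"offset": [-0.001,0.02,0.0764],"yaw": 0,"jaw": 100},{"offset": [-0.001,0.06,0.0764],"yaw": 0,"jaw": 100},{"offset": [-0.001,0.1,0.0764],"yaw": 0,"jaw": 100},{"offset": [-0.001,0.1235,0.0764],"yaw": 0,"jaw": 100},{"offset": [-0.001,0.1235,0.0764],"yaw": 0,"jaw": 200},{"offset": [-0.001,0.1235,0.0764],"yaw": 0,"jaw": 255},{"offset": [-0.001,0.1235,0.0764],"yaw": 0,"jaw": 255},{"offset": [-0.001,0.1235,0.0764],"yaw": 0,"jaw": 255},{"offset": [-0.001,0.1235,0.0764],"yaw": 0,"jaw": 255}], squeeze=40)

```text
clock: 13.28
position: [0.4654, -0.0995, 0.1226]
ee_rot: [0.521, -0.483, 0.481, -0.514]
ft_force: [-13.4, 0.1, 5.2]
grip_width: 0.145
```

```bash
python3 to.py .463 -.0745 .1243
```

```text
t 13.2833 pos [ 0.4654 -0.0995  0.1226] F [-13.444    0.1328   5.2157] w 0.14510415480630914 ang 4.04770900845126 tilt [ 0.0047 -0.9999 -0.0101]
tool off [-0.0251 -0.0018 -0.0006] yaw -0.25229099154873946
```

>>> move_arm(increments=[{"offset": [-0.012,0,0],"yaw": 0,"jaw": 255},{"offset": [-0.025,0,0],"yaw": 0,"jaw": 255},{"offset": [-0.025,0,0],"yaw": 0,"jaw": 255},{"offset": [-0.025,-0.008,0.0],"yaw": 0,"jaw": 255},{"offset": [-0.025,-0.018,0.001],"yaw": 0,"jaw": 255},{"offset": [-0.025,-0.028,0.0025],"yaw": 0,"jaw": 255},{"offset": [-0.025,-0.038,0.004],"yaw": 0,"jaw": 255},{"offset": [-0.025,-0.038,0.004],"yaw": 0,"jaw": 255},{"offset": [-0.025,-0.038,0.004],"yaw": 0,"jaw": 255},{"offset": [-0.025,-0.038,0.004],"yaw": 0,"jaw": 255}])

```text
clock: 14.12
position: [0.4677, -0.0747, 0.1616]
ee_rot: [0.521, -0.483, 0.481, -0.513]
ft_force: [-6.1, 0.5, -2.4]
grip_width: 0.144
```

```bash
python3 to.py .463 -.0745 .1243;python3 look.py s6
```

```text
t 14.1167 pos [ 0.4677 -0.0747  0.1616] F [-6.0919  0.5278 -2.3578] w 0.14362094121875546 ang 4.003677611548397 tilt [ 0.0054 -0.9999 -0.0107]
tool off [-0.0007  0.0373 -0.0043] yaw -0.2963223884516024
top nut1 [([257.0, 168.0], 0.54, array([0.678, 0.063, 0.016]))]
top knob1 [([272.0, 253.0], 0.72, array([0.437, 0.026, 0.043])), ([308.0, 209.0], 0.49, array([ 0.511, -0.034,  0.518])), ([323.0, 205.0], 0.46, array([ 0.553, -0.104,  0.164]))]
side nut1 [([286.0, 226.0], 0.42, array([ 0.599, -0.004,  0.014])), ([257.0, 218.0], 0.4, array([0.664, 0.023, 0.02 ]))]
side knob1 [([318.0, 172.0], 0.83, array([ 0.554, -0.056,  0.158])), ([332.0, 264.0], 0.7, array([0.438, 0.039, 0.035])), ([325.0, 166.0], 0.68, array([ 0.564, -0.092,  0.15 ])), ([390.0, 213.0], 0.55, array([ 0.438, -0.177,  0.031]))]
```

>>> move_arm(increments=[{"offset": [0,0,0],"yaw": 0,"jaw": 255},{"offset": [0,0,0],"yaw": 0,"jaw": 255},{"offset": [0,0,0],"yaw": 0,"jaw": 255},{"offset": [0,0,0],"yaw": 0,"jaw": 255}])

```text
clock: 14.75
position: [0.4678, -0.075, 0.1618]
ee_rot: [0.521, -0.483, 0.481, -0.513]
ft_force: [-4.6, -0.0, -2.4]
grip_width: 0.143
```

```bash
python3 look.py s7; python3 snap.py 7;  python3 - <<'E'
from h import *
import pickle
t,s=pickle.load(open("snap7.pkl","rb"))
a=cv2.resize(t["pixels"][125:250,240:365],(390,390),interpolation=2)
b=cv2.resize(s["pixels"][125:225,260:360],(400,400),interpolation=2)
A=np.zeros((400,790,3),np.uint8);A[:390,:390]=a;A[:,390:]=b
A=np.clip(255*(A/255.)**.7,0,255).astype(np.uint8);cv2.imwrite("pics/tilt.png",A[...,::-1])
E
```

```text
top nut1 [([256.0, 166.0], 0.5, array([0.684, 0.068, 0.017]))]
top knob1 [([322.0, 185.0], 0.69, array([ 0.606, -0.103,  0.16 ])), ([272.0, 252.0], 0.68, array([0.437, 0.026, 0.035])), ([304.0, 188.0], 0.62, array([ 0.599, -0.057,  0.155]))]
side nut1 [([285.0, 227.0], 0.55, array([0.599, 0.001, 0.016])), ([306.0, 157.0], 0.48, array([ 0.616, -0.092,  0.15 ])), ([259.0, 220.0], 0.44, array([0.661, 0.022, 0.015]))]
side knob1 [([304.0, 160.0], 0.73, array([ 0.609, -0.075,  0.154])), ([335.0, 264.0], 0.67, array([0.434, 0.035, 0.035])), ([298.0, 166.0], 0.62, array([ 0.609, -0.053,  0.15 ])), ([394.0, 211.0], 0.62, array([ 0.433, -0.187,  0.033]))]
```

View pics/tilt.png

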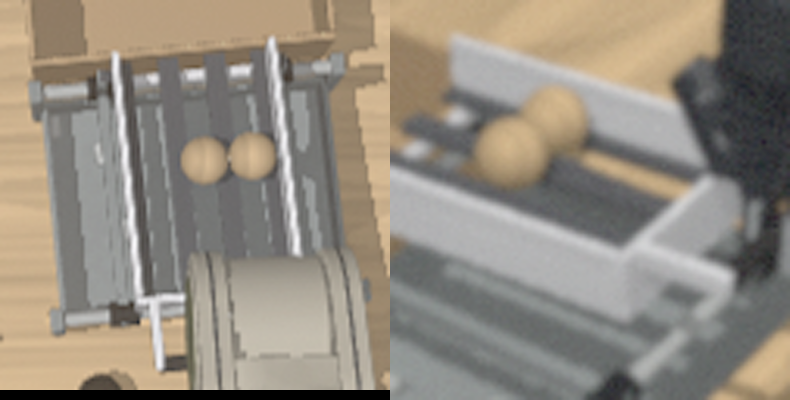

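Picture 11: with the knobs rolled to about (0.605, -0.06) and (0.605, -0.10), neither the top nor the side view shows a nut on the bars or at the handle end. All four nuts have left the sieve, so I'll tip.

>>> move_arm(increments=[{"offset": [0,-0.016,0.0035],"yaw": 0,"jaw": 255},{"offset": [0,-0.0355,0.009],"yaw": 0,"jaw": 255},{"offset": [0,-0.052,0.0155],"yaw": 0,"jaw": 255},{"offset": [0,-0.068,0.0228],"yaw": 0,"jaw": 255},{"offset": [0,-0.081,0.03],"yaw": 0,"jaw": 255},{"offset": [0,-0.094,0.038],"yaw": 0,"jaw": 255},{"offset": [0,-0.1025,0.0439],"yaw": 0,"jaw": 255},{"offset": [0,-0.1025,0.0439],"yaw": 0,"jaw": 255},{"offset": [0,-0.1025,0.0439],"yaw": 0,"jaw": 255},{"offset": [0,-0.1025,0.0439],"yaw": 0,"jaw": 255}])

```text
clock: 15.98
position: [0.5105, -0.0713, 0.2642]
ee_rot: [0.523, -0.485, 0.48, -0.511]
ft_force: [-22.0, -1.6, 13.2]
grip_width: 0.147
```

>>> move_arm(increments=[{"offset": [0,0,0],"yaw": 0,"jaw": 255},{"offset": [0,0,0],"yaw": 0,"jaw": 255},{"offset": [0,0,0],"yaw": 0,"jaw": 255},{"offset": [0,0,0],"yaw": 0,"jaw": 255},{"offset": [0,0,0],"yaw": 0,"jaw": 255},{"offset": [0,0,0],"yaw": 0,"jaw": 255},{"offset": [0,0,0],"yaw": 0,"jaw": 255},{"offset": [0,0,0],"yaw": 0,"jaw": 255},{"offset": [0,0,0],"yaw": 0,"jaw": 255},{"offset": [0,0,0],"yaw": 0,"jaw": 255}])

```text
clock: 16.82
position: [0.5105, -0.0713, 0.2646]
ee_rot: [0.523, -0.485, 0.48, -0.511]
ft_force: [-7.4, -1.1, 2.2]
grip_width: 0.149
```

```bash
python3 to.py .463 -.0745 .1243;python3 look.py s8; python3 snap.py 8
```

```text
t 16.8167 pos [ 0.5105 -0.0713  0.2646] F [-7.3703 -1.0711  2.2054] w 0.14873848876329537 ang 3.964022113948144 tilt [ 0.0063 -0.9999 -0.0161]
tool off [-0.001   0.141  -0.0453] yaw -0.33597788605185563
top nut1 [([255.0, 166.0], 0.49, array([0.681, 0.068, 0.044]))]
top knob1 [([292.0, 101.0], 0.52, array([ 0.866, -0.038,  0.038])), ([308.0, 94.0], 0.47, array([ 0.879, -0.083,  0.052])), ([274.0, 253.0], 0.46, array([0.436, 0.022, 0.039]))]
side nut1 [([286.0, 225.0], 0.44, array([ 0.6  , -0.003,  0.017])), ([261.0, 217.0], 0.37, array([0.672, 0.003, 0.006]))]
side knob1 [([221.0, 162.0], 0.72, array([ 0.877, -0.067,  0.032])), ([215.0, 166.0], 0.72, array([ 0.869, -0.041,  0.034])), ([335.0, 261.0], 0.71, array([0.436, 0.033, 0.039])), ([390.0, 211.0], 0.64, array([ 0.44 , -0.179,  0.034]))]
```

Both knobs are in the carton (x about 0.87, z about 0.035 in both views). Lowering along the same arc.

>>> move_arm(increments=[{"offset": [0,0.0125,-0.0081],"yaw": 0,"jaw": 255},{"offset": [0,0.0277,-0.0165],"yaw": 0,"jaw": 255},{"offset": [0,0.0435,-0.0239],"yaw": 0,"jaw": 255},{"offset": [0,0.0598,-0.0302],"yaw": 0,"jaw": 255},{"offset": [0,0.0766,-0.0355],"yaw": 0,"jaw": 255},{"offset": [0,0.0937,-0.0395],"yaw": 0,"jaw": 255},{"offset": [-0.001,0.1085,-0.0421],"yaw": 0,"jaw": 255},{"offset": [-0.001,0.121,-0.0437],"yaw": 0,"jaw": 255},{"offset": [-0.001,0.1295,-0.0443],"yaw": 0,"jaw": 255},{"offset": [-0.001,0.136,-0.0445],"yaw": 0,"jaw": 255}])

```text
clock: 18.05
position: [0.4637, -0.0742, 0.1287]
ee_rot: [0.523, -0.485, 0.48, -0.511]
ft_force: [-6.1, 0.3, -1.4]
grip_width: 0.146
```

```bash
python3 to.py .4635 -.0745 .123
```

```text
t 18.05 pos [ 0.4637 -0.0742  0.1287] F [-6.1197  0.335  -1.3909] w 0.14602037103833623 ang 3.974078994032195 tilt [ 0.0059 -0.9998 -0.0164]
tool off [ 0.0002  0.0057 -0.0002] yaw -0.32592100596780504
```

>>> move_arm(increments=[{"offset": [0,0.002,0],"yaw": 0,"jaw": 255},{"offset": [0,0.004,0],"yaw": 0,"jaw": 255},{"offset": [0,0.006,0],"yaw": 0,"jaw": 255},{"offset": [0,0.007,0],"yaw": 0,"jaw": 255},{"offset": [0,0.007,0],"yaw": 0,"jaw": 255}])

```text
clock: 18.47
position: [0.4635, -0.0744, 0.123]
ee_rot: [0.523, -0.485, 0.48, -0.511]
ft_force: [-13.4, -0.1, 14.8]
grip_width: 0.146
```

An upward reaction of 15 N shows the sieve is seated. Opening the jaws and backing off.

>>> move_arm(increments=[{"offset": [0,-0.001,0],"yaw": 0,"jaw": 220},{"offset": [0,-0.001,0],"yaw": 0,"jaw": 180},{"offset": [0,-0.001,0],"yaw": 0,"jaw": 140},{"offset": [0,-0.001,0],"yaw": 0,"jaw": 100},{"offset": [0,-0.001,0],"yaw": 0,"jaw": 100},{"offset": [0,-0.03,0],"yaw": 0,"jaw": 100},{"offset": [0,-0.065,0],"yaw": 0,"jaw": 100},{"offset": [0,-0.1,-0.02],"yaw": 0,"jaw": 100},{"offset": [0,-0.12,-0.055],"yaw": 0,"jaw": 100},{"offset": [0,-0.12,-0.075],"yaw": 0,"jaw": 100}])

```text
clock: 19.3
position: [0.3912, -0.0785, 0.2484]
ee_rot: [0.522, -0.483, 0.482, -0.512]
ft_force: [1.1, 0.6, 0.0]
grip_width: 0.607
```

```bash
python3 to.py .4635 -.0745 .123; python3 look.py s9; python3 snap.py 9;  python3 - <<'E'
from h import *
import pickle
t,s=pickle.load(open("snap9.pkl","rb"))
a=cv2.resize(t["pixels"][70:260,165:445],(790,536)[0:1]*1+(536,),interpolation=2)
b=s["pixels"][110:350,150:450]
A=a.copy(); A=np.clip(255*(A/255.)**.75,0,255).astype(np.uint8);cv2.imwrite("pics/end.png",A[...,::-1])
for n,z in (("handle",.125),):
    for c in(t,s):
        pass
# height map of tray patch through empty sieve
d=t["depth"]
P=[(*np.round(pt(t,(u,v)),3),u,v) for v in range(190,228) for u in range(285,350) if d[v,u]>0]
print([p for p in P if .011<p[2]<.03 and .5<p[0]<.63 and -.14<p[1]<-.03])
E
```

```text
t 19.3 pos [ 0.3912 -0.0785  0.2484] F [1.106  0.5586 0.0487] w 0.6073481325251555 ang 4.013945073991543 tilt [ 0.0089 -0.9999 -0.0115]
tool off [0.     0.1246 0.0738] yaw -0.2860549260084566
top nut1 [([255.0, 168.0], 0.61, array([0.677, 0.069, 0.037]))]
top knob1 [([350.0, 248.0], 0.54, array([ 0.445, -0.191,  0.037])), ([272.0, 254.0], 0.51, array([0.433, 0.026, 0.041]))]
side nut1 [([260.0, 219.0], 0.51, array([0.659, 0.019, 0.017])), ([360.0, 198.0], 0.44, array([ 0.458, -0.075,  0.127])), ([287.0, 228.0], 0.36, array([ 0.596, -0.001,  0.013]))]
side knob1 [([213.0, 167.0], 0.64, array([ 0.874, -0.038,  0.033])), ([391.0, 213.0], 0.63, array([ 0.438, -0.181,  0.028])), ([333.0, 262.0], 0.59, array([0.438, 0.036, 0.039])), ([221.0, 165.0], 0.53, array([ 0.879, -0.068,  0.019]))]
[(np.float64(0.614), np.float64(-0.06), np.float64(0.012), 301, 190), (np.float64(0.61), np.float64(-0.066), np.float64(0.014), 303, 191), (np.float64(0.61), np.float64(-0.069), np.float64(0.013), 304, 191), (np.float64(0.607), np.float64(-0.066), np.float64(0.015), 303, 192), (np.float64(0.602), np.float
[... 459 characters left out ...]
 (np.float64(0.573), np.float64(-0.065), np.float64(0.012), 303, 204), (np.float64(0.557), np.float64(-0.033), np.float64(0.013), 292, 210), (np.float64(0.552), np.float64(-0.084), np.float64(0.015), 310, 211), (np.float64(0.545), np.float64(-0.038), np.float64(0.013), 294, 214), (np.float64(0.537), np.float64(-0.121), np.float64(0.013), 323, 216), (np.float64(0.537), np.float64(-0.129), np.float64(0.013), 326, 216), (np.float64(0.536), np.float64(-0.035), np.float64(0.014), 293, 217), (np.float64(0.535), np.float64(-0.081), np.float64(0.014), 309, 217), (np.float64(0.535), np.float64(-0.124), np.float64(0.012), 324, 217), (np.float64(0.509), np.float64(-0.134), np.float64(0.014), 328, 226)]
```

View pics/end.png

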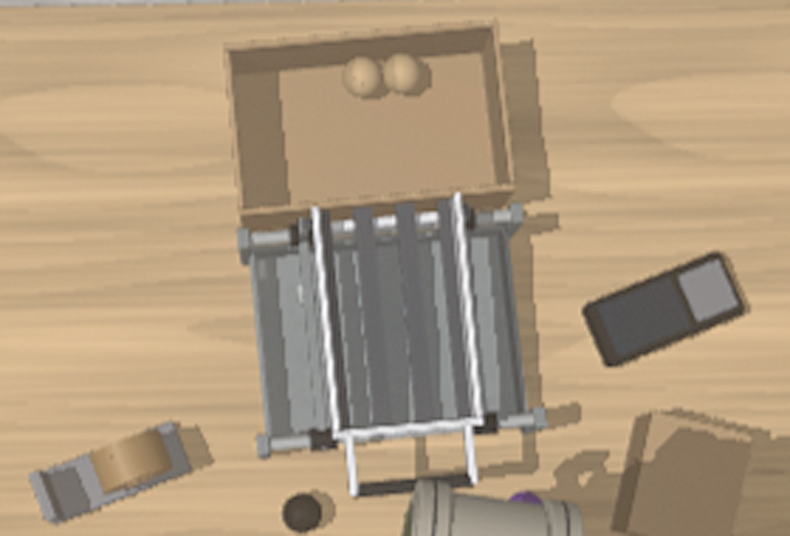

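Picture 12, the last: both knobs are in the carton, the sieve is down and empty, the bystanders look undisturbed, and the gripper is clear. The fourth nut still isn't located, so I'll check the patch numerically now that the knobs are gone.

```bash
cat > hm.py <<'E'
from h import *
import pickle,warnings,sys,os; warnings.simplefilter("ignore")
xs=np.arange(.49,.74,.002); ys=np.arange(-.21,.08,.002)
S={}
for i in [0,1,2,3,4,5,9,10,11]:
  if not os.path.exists(f"snap{i}.pkl"): continue
  for c in pickle.load(open(f"snap{i}.pkl","rb")):
    d=c["depth"]; v,u=np.mgrid[:420,:560]
    n=cv2.undistortPoints(np.stack([u,v],-1).reshape(-1,1,2).astype(float),c["intrinsics"],np.array(c["D"]))[:,0]
    W=((np.c_[n,np.ones(len(n))]*d.reshape(-1,1))-c["t"])@c["R"]
    W=W[(d.ravel()>0)&(W[:,2]<.035)&(W[:,2]>-.02)]
    for p in W:
        a,b=int((p[0]-.49)/.004),int((p[1]+.21)/.004)
        if 0<=a<62 and 0<=b<72: S.setdefault((a,b),[]).append(p[2])
# print map: rows x from far to near, cols y from left(+) to right
for a in range(50,5,-1):
    print("%.3f "%(.492+a*.004)+"".join(" " if (a,b) not in S else ("#" if np.mean(S[a,b])>.018 else "o" if np.mean(S[a,b])>.0105 else ".") for b in range(66,0,-1)))
t=np.array([np.mean(v) for v in S.values()]); print("floor z",np.median(t))
E
python3 hm.py
```

```text
0.692 ...........................................................ooo....
0.688 ...........................................................ooo....
0.684 ...........................................................oo.....
0.680 ...........................................................o#o ...
0.676 ............................................................o# ...
0.672 .........o..................................................#o ...
0.668 ........ooo.................................................o# ...
0.664 ........oo..................................................#o ...
0.660 ........ooo.................................................oo ...
0.656 ........ooo.................................................ooo...
0.652 ............................................................oo....
0.648 ............................................................oo ...
0.644 ............................................................oo....
0.640 ............................................................oo....
0.636 ............................................................oo....
0.632
[... 1513 characters left out ...]
..........o. .
0.548 ..............................................................o# .
0.544 ..............................................................###.
0.540 o....................................    .....................o#  
0.536 ..................................o..     ...o................# # 
0.532 .......................................   .....                   
0.528 o...............................     ..               . ..........
0.524 o................  . ....              .#  o#.oo..................
0.520 ..........                   ###ooooooooooo....................oo.
0.516                 .oo#oooo#oooooooooo............................o.o
floor z 0.005741086719024014
```

One small blind spot remains at x 0.53–0.565, y about -0.09 to -0.105, plus the strip under the front rail. There's time to spare (19 s used), so I'll regrip, slide the sieve gently by about 20 mm and look at it.

>>> move_arm(increments=[{"offset": [0,0,0.04],"yaw": 0,"jaw": 100},{"offset": [0,0.02,0.0738],"yaw": 0,"jaw": 100},{"offset": [0,0.06,0.0738],"yaw": 0,"jaw": 100},{"offset": [0,0.1,0.0738],"yaw": 0,"jaw": 100},{"offset": [0,0.1235,0.0738],"yaw": 0,"jaw": 100},{"offset": [0,0.1235,0.0738],"yaw": 0,"jaw": 200},{"offset": [0,0.1235,0.0738],"yaw": 0,"jaw": 255},{"offset": [0,0.1235,0.0738],"yaw": 0,"jaw": 255},{"offset": [0,0.1235,0.0738],"yaw": 0,"jaw": 255},{"offset": [0,0.1235,0.0738],"yaw": 0,"jaw": 255}])

```text
clock: 20.53
position: [0.4633, -0.0741, 0.1207]
ee_rot: [0.523, -0.484, 0.48, -0.511]
ft_force: [-4.4, 1.3, 4.4]
grip_width: 0.144
```

>>> move_arm(increments=[{"offset": [0.01,0,0],"yaw": 0,"jaw": 255},{"offset": [0.02,0,0],"yaw": 0,"jaw": 255},{"offset": [0.02,0,0],"yaw": 0,"jaw": 255},{"offset": [0.02,-0.001,0],"yaw": 0,"jaw": 200},{"offset": [0.02,-0.001,0],"yaw": 0,"jaw": 140},{"offset": [0.02,-0.001,0],"yaw": 0,"jaw": 100},{"offset": [0.02,-0.03,0],"yaw": 0,"jaw": 100},{"offset": [0.02,-0.07,0],"yaw": 0,"jaw": 100},{"offset": [0.02,-0.1,-0.02],"yaw": 0,"jaw": 100},{"offset": [0.02,-0.12,-0.06],"yaw": 0,"jaw": 100}])

```text
clock: 21.37
position: [0.4122, -0.0958, 0.2437]
ee_rot: [0.522, -0.482, 0.48, -0.514]
ft_force: [-0.3, -0.8, 1.1]
grip_width: 0.611
```

>>> move_arm(increments=[{"offset": [0,0,-0.02],"yaw": 0,"jaw": 100},{"offset": [0,0,-0.02],"yaw": 0,"jaw": 100}])

```text
clock: 21.53
position: [0.3908, -0.0975, 0.2458]
ee_rot: [0.522, -0.481, 0.482, -0.513]
ft_force: [1.0, -0.5, -0.2]
grip_width: 0.605
```

```bash
python3 to.py .4635 -.0945 .123; python3 snap.py 10; python3 hm.py | tail -24; python3 look.py s10
```

```text
t 21.5333 pos [ 0.3908 -0.0975  0.2458] F [ 0.979  -0.5386 -0.2007] w 0.6054059563358214 ang 4.159800089810137 tilt [ 0.0096 -0.9999 -0.0085]
tool off [0.0012 0.1222 0.0738] yaw -0.140199910189863
0.604 ...............oo............................................o# ..
0.600 ..............ooo............................................o# ..
0.596 ..............ooo............................................o# ..
0.592 ..............oooo...........................................## ..
0.588 ..............ooo............................................o  ..
0.584 ...............o.............................................o  ..
0.580 .............................................................oo...
0.576 .............................................................o.o .
0.572 .............................................................oo# .
0.568 .............................................................o## .
0.564 ....................................o.........................## .
0.560 .................................... ........................oo. .
0.556 .....................
[... 1207 characters left out ...]
 ])), ([353.0, 250.0], 0.47, array([ 0.434, -0.099,  0.598])), ([283.0, 198.0], 0.36, array([ 0.584, -0.005,  0.086]))]
side nut1 [([298.0, 219.0], 0.67, array([ 0.601, -0.047,  0.006])), ([262.0, 218.0], 0.63, array([0.669, 0.003, 0.002])), ([284.0, 229.0], 0.61, array([0.602, 0.   , 0.007])), ([292.0, 214.0], 0.41, array([ 0.619, -0.047,  0.011]))]
side knob1 [([223.0, 163.0], 0.57, array([ 0.875, -0.073,  0.027])), ([390.0, 212.0], 0.57, array([ 0.438, -0.179,  0.032])), ([364.0, 191.0], 0.57, array([ 0.462, -0.094,  0.133])), ([333.0, 262.0], 0.55, array([0.439, 0.036, 0.039])), ([212.0, 167.0], 0.47, array([ 0.875, -0.035,  0.033])), ([257.0, 313.0], 0.31, array([0.482, 0.219, 0.013]))]
```

Not there. However, the network has consistently reported a nut at top pixel (255,167) since the first shake, at about (0.68, 0.068), against the tray's left wall in shadow. That lies just outside my map, so I'll check the height there, before and after shaking.

```bash
sed -e 's/(p\[1\]+.21)/(p[1]+.11)/' -e 's/range(50,5,-1)/range(58,20,-1)/' -e 's/range(66,0,-1)/range(50,25,-1)/' hm.py > hm2.py; python3 hm2.py; python3 - <<'E'
from h import *
import pickle
for i in(3,10):
    t=pickle.load(open(f"snap{i}.pkl","rb"))[0]
    print(t["pixels"].max(2)[158:178,246:268])
a=cv2.imread("pics/top0.png"); print("start"); print(a.max(2)[158:178,246:268])
E
```

```text
0.724 .....                    
0.720 ....   .      ....    ...
0.716 ...o  ....      .        
0.712 ..oo               # # # 
0.708 ..oo      ####o#o#ooo#o##
0.704 ..oo  #o#########ooooo...
0.700 ..oooooo..o.o............
0.696 ..ooooooo................
0.692 .....oooo................
0.688 .....oo#o................
0.684 .....oo#o................
0.680 .....oooo................
0.676 .....oo..................
0.672 .....oo...........o......
0.668 .....oo..........ooo.....
0.664 .....oo..........oo......
0.660 ......o..........ooo.....
0.656 ......o..........ooo.....
0.652 ......o..................
0.648 ......o..................
0.644 ......o..................
0.640 ......o..................
0.636 ......oo.................
0.632 ......oo.................
0.628 ......oo.................
0.624 ......oo.................
0.620 ......oo.................
0.616 ......oo.................
0.612 ......oo.................
0.608 ......oo.................
0.604 ......oo................o
0.600 .......o...............oo
0.596 .......o...............oo
0.592 .......o...............oo
0.588 ......
[... 5033 characters left out ...]
1  86  87  89  86  87  86  84
  120 125 125 125]
 [175 175 174 175 175 175 176 179 137 123  93  86  86  87  86  86  84  84
  121 126 123 123]
 [176 176 175 176 176 175 177 179 141 124  91  86  85  87  86  87  85  82
  121 124 122 121]
 [171 171 172 172 173 173 172 175 147 125  95  86  87  87  86  86  85  83
  121 125 123 121]
 [179 177 178 178 178 179 179 181 155 125  99  87  87  86  87  86  85  83
  120 125 123 122]
 [180 180 180 181 180 181 181 182 156 125 104  87  87  86  86  87  85  83
  121 126 124 121]
 [175 175 174 174 175 174 173 175 158 126 107  88  87  86  86  86  86  82
  120 124 124 123]
 [175 175 175 174 174 175 174 176 165 127 106  87  87  85  85  83  85  82
  120 124 125 122]]
```

That's the fourth nut. A patch about 3×7 px (12×18 mm) at pixels (256–259, 162–168) stands clearly brighter (113 against 87) than at the start, with raised height beside the wall. All four nuts are in the tray, so I'm handing in.

```bash
python3 -c "
from h import *
print(manip.get_obs()['clock']); print(manip.hand_in())"
```

```text
21.9333
the job is handed in; nothing more can be done
None
```

The job is done and handed in at about 22 s of the 45 s allowed. All four nuts are in the tray and both knobs are in the carton. The sieve is back down on its carriage and the gripper is clear of everything.

**What I did:** I took the sieve by its handle and shook it side to side in four short bouts. I let go twice to look, then lifted slightly so the knobs rolled clear and I could check the sieve floor for nuts. After that I tipped to about 0.6 rad, lowered along the same arc until it seated (about 15 N upward reaction), and let go. Afterwards I gripped the handle once more and slid the empty sieve about 20 mm to look for the fourth nut.

**Last checks:**
- **Knobs:** both cameras put the two wooden knobs in the carton, at about x 0.875 m. The black and purple balls are still on the bench.
- **Nuts:** three show clearly in the tray height map. The fourth was missed at first because it lies in shadow against the tray's left wall. A nut-sized bright patch there, absent at the start, shows it, along with repeated network hits and a slightly raised height. It is the least directly seen of the four.
- **Sieve and bystanders:** the last picture I viewed, taken before that final slide, showed the sieve empty and down. The tape dispenser, scanner and parcel looked where they started, though I did not measure them again.

**What disagreed:** the network sometimes called a knob or the handle a nut. Forces that I read stayed below about 26 N.

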